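# Ready the surface plate for the next batch

## Robot

A 6-joint arm with a two-finger parallel gripper is mounted at the origin on the work surface. World frame = base frame: x ahead of the robot, y to its left, z up, the work surface at z = 0. Lengths are in m, angles in rad, forces in N, time in s.
With the tool pointing down it reaches from about 0.25 to 0.725 m from the base axis. Payload 4 kg.
Tool frame: the origin (TCP) lies midway between the tips of the shut fingers; the grasp point (between the pads) lies 19 mm behind it (bot.grip_depth is the distance from the TCP to the grasp point, in m); z points along the fingers, y is the line along which they close (so a half turn about z gives the same grasp; the last joint's range is limited). The gripper opens to 85 mm and grips with 20 to 120 N. Pads are 22 mm wide; open, the fingers measure 114 mm over their backs; the gripper's body (76 mm by 85 mm) begins 54 mm behind the grasp point. The pads swing forward as they close: fully open they stand 13 mm farther back than shut.
Start: joints at [1.327, 0.241, 0.005, 1.335, 0, 1.571], TCP at [0.121, 0.485, 0.231] pointing down, gripper open.
Joint ranges: [-2.72, 2.72], [-1.05, 1.87], [-1.09, 1.28], [-1.99, 2.15], [-1.42, 1.44], [-3.14, 3.14]. Speed limits (rad/s): [2.79, 2.79, 3.14, 3.14, 3.14, 3.14].

## Interface

Orientations are given as a unit quaternion [x, y, z, w].
In Python, from workcell import bot gives the robot as it stands.
- The arm moves only by the shell command python3 -m creep 'ROWS'. ROWS is JSON, one flat list of numbers, 5 for each row, row after row: the shift along the world's x, y, z in m, then the turn about the world's z in rad, then the finger opening in m, from 0 to 0.0854. In form: [x, y, z, twist, claw, x, y, z, twist, claw, ...]. A call has 1 to 10 rows; each row is the pose to reach, as a shift and turn from the pose commanded when the call began; what a row does not reach only later rows make up. A row lasts 1/12 s, in which the tool goes at most 41.7 mm and 7.16 degrees, less where a joint would pass 70% of its speed; a pose out of reach is approached as far as the arm can. A call with a gripper value outside its range is refused whole. The fingers move at their own pace and stop on an object; the grip force is fixed at half the most. Time passes only in rows, so rows that repeat a pose let the fingers close. It gives the time, the measured TCP pose, the force, the opening and the grip force at its end, in the units of the state.
- bot.get_obs(): the state, without advancing time (a new reading comes with each control period).
- bot.camera(name): name is "scene" or "top" or "wrist"; returns a dict with "pixels" (384x512x3 uint8, red, green, blue), "camera_matrix" (3x3 intrinsics, pixels), "extrinsics" (4x4, takes a point from world to camera coordinates); the wrist camera has in their place "T_tool_cam" (4x4, takes a point from camera to tool coordinates, whose origin is the TCP and whose axes are the flange's). Camera axes: x right, y down, z forward; pixel columns grow to the right and rows downward; lengths in m; the calibration is good to about 2 mm. A picture is of the moment at which its call begins: read the wrist's pose just before it. There is no depth.
- bot.job_done(): hands the job in; it is judged then, once.
Trained networks look in the newest picture that a camera, given by its name, has taken for a name from the list of things; names that differ only in an ending like _2 or _b are one class to them, and where a whole thing is asked for, a point or a joint stands for the part that bears it (a point fixed in the world has none). Each returns a list of dicts, best first, with "score" (0 to 1); they miss things now and then, are a little off and sometimes report something else, mostly with a low value. They report only what shows in the picture. A call takes as long as a camera call. They do not tell look-alikes from the thing itself.
- bot.look_for(camera, thing): "centre" ([column, row] as shares, 0 to 1, of the picture: columns of its width, rows of its height, amid what is visible of it).
- bot.place_of(camera, thing): "centre" ([column, row] as shares, 0 to 1, of the picture: columns of its width, rows of its height: a listed point, or the origin of a listed thing).
The state is a dict: "clock": time; "joint_pos": joint angles; "joint_vel": joint speeds; "tau": joint torques, N m; "eef_pos": TCP position; "tool_rot": TCP orientation; "ft_force": force on the tool from outside, world axes, zero at the start; "ft_torque": the same for the moment, N m; "grip_width": finger opening in m; "grasp_force": force on a finger pad.
Only numpy, scipy, OpenCV 4.12 (cv2) and the standard library are available. Lean on these libraries where they do the work, as an engineer would, in place of code of your own. Each camera call takes 0.05 s, during which the arm holds its last target. There are 200 camera calls.

## Task

Get the granite surface plate ready for the next batch of measurements: move the measured shaft off it and stand it upright in the one empty cell of the blue tray, put the V-block inside the yellow taped outline where the shaft stood, squared up with the tape, and the setting master with the blue handle on the blue round spot. Set the parts down gently, the right way up, without dropping them, and leave the other shafts standing in their cells and the dial stand undisturbed.

Things in the scene. Friction and masses are not known exactly. Their poses are not given: they have to be found in the camera images.
- shaft: the measured shaft: a turned aluminium part standing upright on the granite inside the yellow outline; 110 tall, about 270 g. From its foot: flange 52 diameter for the first 12, then body 36 diameter up to 90 (the place to grip), then a 24 diameter end up to 110. Origin: centre of its underside, z up.
- vblock: steel V-block, about 720 g, on the table beside the plate: 80 long (its x axis), 42 wide (its y), 40 high, flat parallel sides, V groove along the top; the two ends are alike. Starts within about 45 degrees of its x axis pointing along world x. Grip it across the 42 width. Origin: centre of its underside, z up.
- master: setting master, about 450 g, on the table beside the plate: steel disc 56 diameter and 16 thick (a cone up to 20) with an upright blue handle on top, 26 diameter from 20 to 62 and 32 diameter from 65 to 75, its top. Origin: centre of its underside, z up.
- plate: black granite surface plate, fixed: 240 (x) by 260 (y), top surface 50 above the table. Origin: centre of its underside.
- yellow_outline: rectangle of yellow tape on the granite, flat: inside 90 along its x by 52 along its y, tape 6 wide; V-block's place, its length along x. Origin: centre of the rectangle, at the granite's surface.
- blue_spot: flat blue round sticker, 72 diameter, on the granite about 12 cm from the yellow outline; the setting master's place. Origin: its centre, at the granite's surface.
- tray: blue plastic tray, fixed, on the table to the robot's right: 160 by 160, 50 high outside, walls and floor 4 thick, divided into 2 by 2 cells of 74 by 74 inside, whose centres lie 39 from the tray's centre along its x and y. Three cells hold a shaft each, one is empty. Origin: centre of its underside.
- free_cell: flat green liner, 60 square, on the floor of the tray's only empty cell (which of the four varies). Origin: centre of that cell, on its floor (4 above the table); axes as the tray's.
- shaft_a: shaft like the measured one, already standing in a tray cell; leave it. Origin: centre of its underside.
- shaft_b: another such shaft standing in a tray cell; leave it.
- shaft_c: another such shaft standing in a tray cell; leave it.
- dial_stand: dial indicator on a magnetic stand, at the far side of the table behind the tray: base 60 by 50, 55 high, upright rod 200 high, dial on an arm 75 long reaching to the stand's -y side (to y = -102 in all). Loose; leave it. Origin: centre of its underside.
Things that resemble listed ones, but are neither listed nor needed, are in the scene too. What is shaped like the master but brown or purple is not meant.

How it is judged:
By the outcome, as a careful person would: the job done as asked, in the order asked, and still so for the second after the job is handed in, with the robot touching nothing.
It also fails if it takes over 67 s, if anything falls off the work surface, if the arm or the gripper's body presses on something with over 40 N, if the wrist force passes 120 N, or if a joint passes its speed limit or range.

## Working session

There is one attempt and no reset: what is moved stays moved. The work goes in short steps, Python scripts to look and compute and a shell command to move; the robot and the scene stay as the last step left them, time stands still between calls to the robot, and variables do not carry over. Pictures are saved under pics/ and viewed, at most 10 in all, crops included, and the job is handed in when it is done.

```bash
mkdir -p pics
cat > h.py <<'E'
import numpy as np, cv2
from workcell import bot
from scipy.spatial.transform import Rotation as R
def cam(name):
    o=bot.get_obs(); c=bot.camera(name); K=np.array(c["camera_matrix"])
    if name=="wrist":
        T=np.eye(4); T[:3,:3]=R.from_quat(o["tool_rot"]).as_matrix(); T[:3,3]=o["eef_pos"]
        W=T@np.array(c["T_tool_cam"])
    else: W=np.linalg.inv(np.array(c["extrinsics"]))
    return c["pixels"],K,W
def ray(uv,K,W,z):
    d=W[:3,:3]@np.linalg.inv(K)@np.array([uv[0],uv[1],1.]); p=W[:3,3]
    return p+d*(z-p[2])/d[2]
def proj(P,K,W):
    q=np.linalg.inv(W)@np.append(P,1); u=K@q[:3]; return u[:2]/u[2]
def save(n,im): cv2.imwrite(f"pics/{n}.png",cv2.cvtColor(im,cv2.COLOR_RGB2BGR))
E
python3 - <<'E'
from h import *
o=bot.get_obs(); print(o["clock"],o["eef_pos"],o["tool_rot"],o["grip_width"])
Z=dict(shaft=.05,vblock=0,master=0,plate=0,yellow_outline=.05,blue_spot=.05,tray=0,free_cell=.004,shaft_a=.004,dial_stand=0)
ims=[]
for n in("top","scene"):
    im,K,W=cam(n); ims.append(im); print(n,W[:3,3].round(3))
    for t in Z:
        for d in bot.place_of(n,t)[:5]:
            uv=np.array(d["centre"])*[512,384]; print(t,round(d["score"],2),uv.round(),ray(uv,K,W,Z[t])[:2].round(3))
save("top",ims[0]);save("scene",ims[1])
E
```

```text
0.0 [0.1205349  0.48459397 0.23041097] [ 1.21610597e-01  9.92577338e-01 -1.03646085e-03 -1.28713166e-04] 0.08572441004816563
top [ 4.260e-01 -1.000e-03  1.138e+00]
shaft 0.86 [343. 232.] [ 0.459 -0.219]
shaft 0.83 [374. 232.] [ 0.461 -0.301]
shaft 0.57 [343. 202.] [ 0.54  -0.219]
shaft 0.55 [240. 199.] [0.543 0.057]
vblock 0.8 [154. 253.] [0.393 0.299]
master 0.91 [136. 213.] [0.506 0.354]
master 0.87 [149. 180.] [0.598 0.324]
master 0.7 [121. 178.] [0.605 0.404]
master 0.63 [185. 184.] [0.589 0.22 ]
plate 0.7 [371. 229.] [ 0.47  -0.305]
plate 0.63 [256. 194.] [0.562 0.015]
yellow_outline 0.54 [236. 195.] [0.553 0.068]
blue_spot 0.63 [281. 199.] [ 0.544 -0.052]
tray 0.73 [154. 183.] [0.592 0.309]
tray 0.57 [354. 217.] [ 0.503 -0.259]
tray 0.22 [370. 200.] [ 0.551 -0.306]
free_cell 0.89 [371. 200.] [ 0.552 -0.306]
shaft_a 0.86 [343. 232.] [ 0.461 -0.228]
shaft_a 0.83 [374. 232.] [ 0.463 -0.313]
shaft_a 0.57 [343. 202.] [ 0.545 -0.229]
shaft_a 0.55 [240. 199.] [0.548 0.06 ]
dial_stand 0.9 [336. 141.] [ 0.72  -0.211]
dial_stand 0.5 [342. 235.] [ 0.452 -0.224]
scene [ 1.224 -0.373  1.017]
shaft 0.93 [264. 185.] [0.556 0.053]
shaft 0.92 [174. 242.] [ 0.585 -0.239]
shaft 0.67 [130. 230.] [ 0.488 -0.32 ]
shaft 0.56 [162. 217.] [ 0.498 -0.232]
vblock 0.75 [304. 132.] [0.407 0.306]
master 0.95 [319. 182.] [0.598 0.217]
master 0.73 [369. 153.] [0.593 0.416]
master 0.59 [340. 169.] [0.595 0.3  ]
master 0.57 [334. 144.] [0.501 0.351]
plate 0.86 [254. 209.] [0.577 0.005]
yellow_outline 0.56 [266. 183.] [0.551 0.061]
blue_spot 0.83 [229. 201.] [ 0.55  -0.057]
tray 0.94 [154. 238.] [ 0.511 -0.271]
free_cell 0.81 [147. 256.] [ 0.553 -0.311]
shaft_a 0.93 [264. 185.] [0.524 0.074]
shaft_a 0.92 [174. 242.] [ 0.555 -0.233]
shaft_a 0.67 [130. 230.] [ 0.453 -0.317]
shaft_a 0.56 [162. 217.] [ 0.464 -0.225]
dial_stand 0.77 [209. 290.] [ 0.726 -0.222]
```

View pics/top.png

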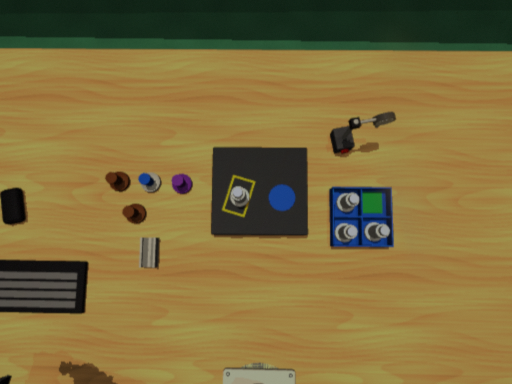

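View pics/scene.png

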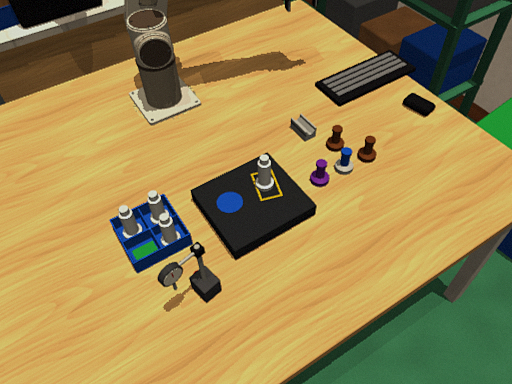

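The top view shows the measured shaft at about (240,196) in the yellow outline, the blue spot at (282,198) and the empty green cell at (372,203). The V-block is at (150,252). The blue-handled master is at (149,182), between brown (118,181) and purple (182,184) look-alikes. The scene view agrees. Next I'll refine these with colour masks.

```bash
cat >> h.py <<'E'
def mask(im,col):
    h=cv2.cvtColor(im,cv2.COLOR_RGB2HSV); lo,hi={"yellow":((24,150,90),(34,255,255)),"green":((50,120,50),(75,255,255)),"blue":((105,150,60),(125,255,255))}[col]
    return cv2.inRange(h,lo,hi)
def blobs(im,col,K,W,z,roi=None,amin=15):
    m=mask(im,col)
    if roi: k=np.zeros_like(m); k[roi[1]:roi[3],roi[0]:roi[2]]=255; m&=k
    n,l,s,c=cv2.connectedComponentsWithStats(m)
    out=[]
    for i in range(1,n):
        if s[i,4]<amin: continue
        v,u=np.nonzero(l==i); P=np.array([ray((a,b),K,W,z)[:2] for a,b in zip(u,v)])
        r=cv2.minAreaRect((P*1000).astype(np.float32)); out.append((s[i,4],c[i].round(1),P.mean(0).round(4),np.round(r[0],1),np.round(r[1],1),round(r[2],1)))
    return out
E
python3 - <<'E'
from h import *
im,K,W=cam("top")
for c,z,roi in(("yellow",.05,(210,145,310,238)),("blue",.05,(265,145,305,238)),("green",.004,(330,180,400,250)),("blue",.07,(130,165,165,200))):
    print(c,*blobs(im,c,K,W,z,roi),sep="\n ")
w,K,W=cam("wrist"); print(K.round(0),W.round(3)); print(bot.camera("wrist")["T_tool_cam"])
print(im[240:266:3,150], )
E
```

```text
yellow
 (np.int32(285), array([237.2, 195.1]), array([0.5539, 0.0659]), array([553.1,  62.9]), array([ 65.4, 104.1]), 73.8)
blue
 (np.int32(567), array([281.5, 197.2]), array([ 0.5497, -0.054 ]), array([550.4, -55.3]), array([70.7, 70.2]), 0.8)
green
 (np.int32(395), array([372., 202.]), array([ 0.5449, -0.3092]), array([ 545. , -309.3]), array([50.2, 57.8]), 88.8)
blue
 (np.int32(94), array([144.3, 178.6]), array([0.5925, 0.3155]), array([592.8, 314.9]), array([27.4, 26.4]), 47.1)
[[321.   0. 258.]
 [  0. 321. 192.]
 [  0.   0.   1.]] [[ 0.241  0.927  0.287  0.048]
 [ 0.971 -0.23  -0.071  0.504]
 [ 0.     0.295 -0.955  0.374]
 [ 0.     0.     0.     1.   ]]
[[ 7.67534273e-04 -9.55442701e-01 -2.95175636e-01  7.52777794e-02]
 [ 9.99999682e-01  6.69806079e-04  4.32192512e-04  1.80622577e-04]
 [-2.15224746e-04 -2.95175874e-01  9.55442912e-01 -1.42343915e-01]
 [ 0.00000000e+00  0.00000000e+00  0.00000000e+00  1.00000000e+00]]
[[151 143 126]
 [148 141 124]
 [147 140 121]
 [145 138 120]
 [144 137 119]
 [135 128 111]
 [125 119 103]
 [132 127 110]
 [130 123 106]]
```

```bash
python3 -m creep '[0.28,-0.19,0.07,0,0.085,0.28,-0.19,0.07,0,0.085,0.28,-0.19,0.07,0,0.085,0.28,-0.19,0.07,0,0.085,0.28,-0.19,0.07,0,0.085,0.28,-0.19,0.07,0,0.085,0.28,-0.19,0.07,0,0.085,0.28,-0.19,0.07,0,0.085,0.28,-0.19,0.07,0,0.085,0.28,-0.19,0.07,0,0.085]'
python3 - <<'E'
from h import *
im,K,W=cam("wrist"); save("w1",im)
for t,z in(("vblock",0),("master",0)):
    for d in bot.place_of("wrist",t)[:5]:
        uv=np.array(d["centre"])*[512,384]; print(t,round(d["score"],2),uv.round(),ray(uv,K,W,z)[:2].round(4))
print(*blobs(im,"blue",K,W,.07),sep="\n")
E
```

```text
clock: 2.08
eef_pos: [0.4035, 0.2935, 0.3019]
tool_rot: [0.124, 0.992, 0.0, 0.001]
ft_force: [-0.0, 0.2, 0.1]
grip_width: 0.0854
grasp_force: 0.0
vblock 0.7 [269. 144.] [0.4009 0.3112]
master 0.92 [312. 204.] [0.5011 0.3512]
master 0.91 [356. 252.] [0.5946 0.4026]
master 0.73 [300. 264.] [0.5952 0.3143]
master 0.56 [243. 279.] [0.5977 0.2214]
(np.int32(636), array([306.1, 283.4]), array([0.5834, 0.3155]), array([581.8, 317.4]), array([30. , 56.8]), 81.9)
(np.int32(930), array([ 49.8, 303.3]), array([ 0.5274, -0.0304]), array([527.8, -35.1]), array([66.3, 45. ]), 88.6)
```

View pics/w1.png

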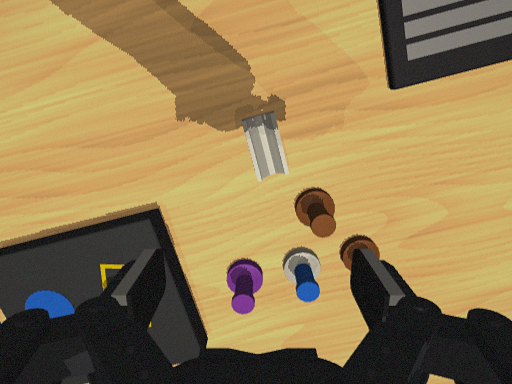

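The wrist view shows the V-block's top between (244,118) and (288,173). The blue master is at (300,264), with the look-alikes beside it. Next, the plate.

```bash
python3 -m creep '[0.03,-0.24,0,0,0.085,0.03,-0.24,0,0,0.085,0.03,-0.24,0,0,0.085,0.03,-0.24,0,0,0.085,0.03,-0.24,0,0,0.085,0.03,-0.24,0,0,0.085,0.03,-0.24,0,0,0.085,0.03,-0.24,0,0,0.085]'
python3 - <<'E'
from h import *
im,K,W=cam("wrist"); save("w2",im)
for t,z in(("shaft",0.05),("yellow_outline",0.05),("blue_spot",.05),("free_cell",.004)):
    for d in bot.place_of("wrist",t)[:3]:
        uv=np.array(d["centre"])*[512,384]; print(t,round(d["score"],2),uv.round(),ray(uv,K,W,z)[:2].round(4))
print(*blobs(im,"blue",K,W,.05),sep="\n")
print(*blobs(im,"yellow",K,W,.05),sep="\n")
E
```

```text
clock: 2.9
eef_pos: [0.43, 0.0552, 0.3012]
tool_rot: [0.122, 0.992, 0.0, -0.0]
ft_force: [-0.6, 0.5, 0.7]
grip_width: 0.085
grasp_force: 0.0
shaft 0.8 [ 73. 216.] [ 0.4483 -0.1985]
shaft 0.78 [ 21. 233.] [ 0.4543 -0.2765]
shaft 0.76 [ 91. 268.] [ 0.5253 -0.2055]
blue_spot 0.59 [202. 261.] [ 0.5519 -0.0536]
blue_spot 0.51 [ 93. 266.] [ 0.5239 -0.2028]
free_cell 0.85 [ 52. 278.] [ 0.5476 -0.3057]
free_cell 0.74 [280. 241.] [0.572  0.0545]
(np.int32(6426), array([ 58. , 249.5]), array([ 0.4897, -0.2396]), array([ 498.7, -255.4]), array([165.3, 187.3]), 0.3)
(np.int32(912), array([478.8, 228.6]), array([0.5957, 0.318 ]), array([595.5, 315.6]), array([71.9, 31.2]), 50.2)
(np.int32(1944), array([200.7, 259.2]), array([ 0.5496, -0.0547]), array([550.5, -55.4]), array([70.2, 72.3]), 74.3)
(np.int32(804), array([285.8, 234.3]), array([0.5421, 0.0665]), array([553.4,  62.1]), array([ 64.6, 103. ]), 74.2)
```

View pics/w2.png

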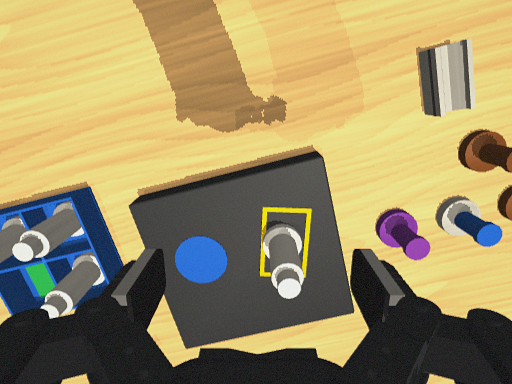

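The shaft's flange is at about (281,242), its top at (289,289), inside the outline spanning (262–311, 208–276). The blue spot is at (201,259).

Run:
```python
from h import *
im,K,W=cam("wrist")
c=cv2.resize(im[195:310,225:345],None,fx=5,fy=5,interpolation=cv2.INTER_NEAREST)
best=[]
# fit: silhouette of shaft from brightness vs dark granite
g=im.max(2).astype(int)-0; sat=cv2.cvtColor(im,cv2.COLOR_RGB2HSV)[...,1]
m=((g>70)&(sat<90)).astype(np.uint8); m[:, :240]=0; m[:,330:]=0; m[:205]=0; m[305:]=0
n,l,s,ce=cv2.connectedComponentsWithStats(m); i=1+s[1:,4].argmax(); m=(l==i); print(s[i],ce[i])
c[cv2.resize(m[195:310,225:345].astype(np.uint8),None,fx=5,fy=5,interpolation=0)>0,0]=255; save("w2c",c)
def sil(x,y):
    a=np.zeros(m.shape,np.uint8); t=np.linspace(0,2*np.pi,40)
    for r,z0,z1 in((.026,0,.012),(.018,.012,.09),(.012,.09,.11)):
        P=[proj((x+r*np.cos(k),y+r*np.sin(k),.05+z),K,W) for k in t for z in(z0,z1)]
        cv2.fillConvexPoly(a,cv2.convexHull(np.round(P).astype(np.int32)),1)
    return a>0
R_=[((sil(x,y)&m).sum()/(sil(x,y)|m).sum(),x,y) for x in np.arange(.53,.575,.002) for y in np.arange(.035,.08,.002)]
print(sorted(R_)[::-1][:5])
print(ray((289,289),K,W,.16),ray((281,242),K,W,.062))
```

```text
[ 240  205   90  100 7497] [284.13365346 254.60104042]
[(np.float64(0.3116248348745046), np.float64(0.55), np.float64(0.059000000000000025)), (np.float64(0.3088177145116647), np.float64(0.552), np.float64(0.059000000000000025)), (np.float64(0.306100935564633), np.float64(0.548), np.float64(0.059000000000000025)), (np.float64(0.30588080515721616), np.float64(0.554), np.float64(0.059000000000000025)), (np.float64(0.30474812573983956), np.float64(0.55), np.float64(0.061000000000000026))]
[0.55055378 0.06091512 0.16      ] [0.54542201 0.06073043 0.062     ]
```

View pics/w2c.png

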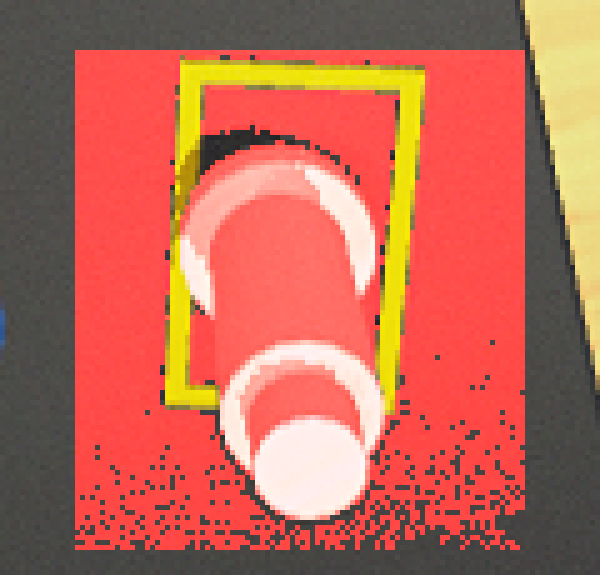

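```bash
python3 -m creep '[0.04,0.002,0,0,0.085,0.08,0.004,0,0,0.085,0.119,0.005,-0.01,0,0.085,0.119,0.005,-0.04,0,0.085,0.119,0.005,-0.08,0,0.085,0.119,0.005,-0.12,0,0.085,0.119,0.005,-0.16,0,0.085,0.119,0.005,-0.19,0,0.085,0.119,0.005,-0.2,0,0.085,0.119,0.005,-0.2,0,0.085]'
python3 -m creep '[0,0,0,0,0.02,0,0,0,0,0.02,0,0,0,0,0.02,0,0,0,0,0.02,0,0,0,0,0.02,0,0,0,0,0.02,0,0,0,0,0.02,0,0,0,0,0.02]'
```

```text
clock: 4.03
eef_pos: [0.5471, 0.0609, 0.0981]
tool_rot: [0.121, 0.993, -0.001, -0.004]
ft_force: [-0.1, 0.3, 1.1]
grip_width: 0.0855
grasp_force: 0.0
clock: 4.7
eef_pos: [0.5513, 0.0602, 0.1036]
tool_rot: [0.122, 0.993, 0.0, 0.002]
ft_force: [-0.3, -0.4, 6.5]
grip_width: 0.0349
grasp_force: 59.1
```

```bash
python3 -m creep '[0,0,0.02,0,0.02,0,0,0.05,0,0.02,0,0,0.09,0,0.02,0,0,0.12,0,0.02,0,-0.04,0.12,0,0.02,0,-0.04,0.12,0,0.02]'
python3 - <<'E'
from h import *
print(bot.get_obs()["grip_width"])
im,K,W=cam("top")
print(*blobs(im,"blue",K,W,.05,(320,175,410,260)),sep="\n"); print(*blobs(im,"green",K,W,.004,(320,175,410,260)),sep="\n")
im,K,W=cam("scene")
print(*blobs(im,"green",K,W,.004,(105,190,195,275)),sep="\n")
w,K,W=cam("wrist"); save("w3",w)
E
```

```text
clock: 5.2
eef_pos: [0.5512, 0.0159, 0.2244]
tool_rot: [0.123, 0.992, -0.001, 0.003]
ft_force: [-1.3, 0.2, -3.3]
grip_width: 0.0347
grasp_force: 60.8
0.03469388183745259
(np.int32(1298), array([357.5, 221. ]), array([ 0.4888, -0.257 ]), array([ 500.2, -267.7]), array([154.9, 159. ]), 0.8)
(np.int32(395), array([372. , 202.1]), array([ 0.5447, -0.3091]), array([ 545. , -309.3]), array([50.2, 57.9]), 88.8)
(np.int32(233), array([144.1, 249.9]), array([ 0.5326, -0.3098]), array([ 532.8, -309.4]), array([57.5, 31.4]), 89.5)
```

View pics/w3.png

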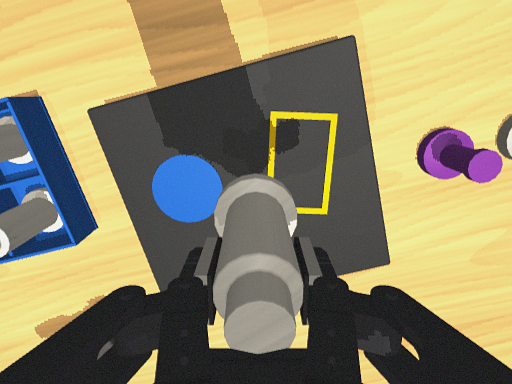

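The shaft is held upright and centred. The outline and the blue spot are now clear. Next, the tray.

```bash
python3 -m creep '[0,-0.04,0,0,0.02,0,-0.08,0,0,0.02,0,-0.12,0,0,0.02,0,-0.16,0,0,0.02,0,-0.2,0,0,0.02,0,-0.24,0,0,0.02,0,-0.28,0,0,0.02,-0.003,-0.31,0,0,0.02,-0.005,-0.326,0,0,0.02,-0.005,-0.326,0,0,0.02]'
python3 - <<'E'
from h import *
print(bot.get_obs()["eef_pos"])
w,K,W=cam("wrist"); save("w4",w)
for P in((.505,-.267,.05),(.583,-.267,.05),(.505,-.345,.05),(.583,-.345,.05)): print(P,proj(P,K,W).round())
E
```

```text
clock: 6.18
eef_pos: [0.5438, -0.3085, 0.2196]
tool_rot: [0.124, 0.992, 0.0, -0.001]
ft_force: [-0.3, 0.2, -2.5]
grip_width: 0.0345
grasp_force: 61.0
[ 0.54375363 -0.30849992  0.219622  ]
(0.505, -0.267, 0.05) [290. 124.]
(0.583, -0.267, 0.05) [306. 199.]
(0.505, -0.345, 0.05) [211. 144.]
(0.583, -0.345, 0.05) [233. 216.]
```

View pics/w4.png

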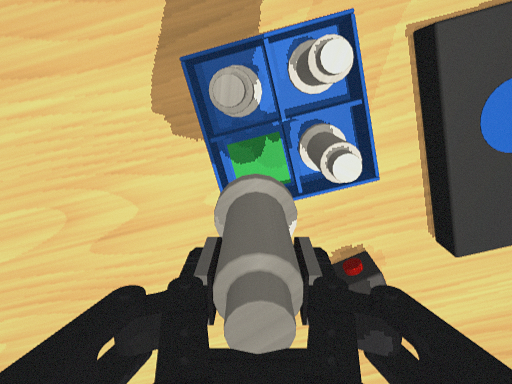

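The tray's rim corners are at (183,57), (354,10) and (379,180), its divider crossing at about (277,121), and the green cell is at (262,155).

Run:
```python
from h import *
w,K,W=cam("wrist")
for p in((183,57),(354,10),(379,180),(277,121),(212,137),(266,40),(367,99)): print(p,ray(p,K,W,.05)[:2].round(4))
print(*blobs(w,"green",K,W,.004),sep="\n")
c=cv2.resize(w[100:230,190:310],None,fx=5,fy=5,interpolation=0); save("w4c",c[:600])
```

```text
(183, 57) [ 0.4245 -0.3452]
(354, 10) [ 0.4244 -0.1895]
(379, 180) [ 0.5818 -0.189 ]
(277, 121) [ 0.5001 -0.2756]
(212, 137) [ 0.4996 -0.3401]
(266, 40) [ 0.429  -0.2692]
(367, 99) [ 0.5009 -0.1893]
(np.int32(2070), array([257.3, 157.3]), array([ 0.5383, -0.3045]), array([ 545.1, -307. ]), array([59.2, 59.5]), 0.3)
```

View pics/w4c.png

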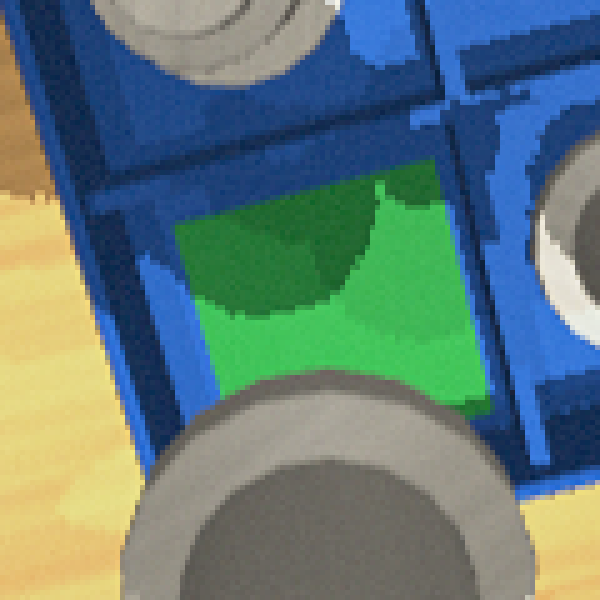

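The liner measures 59×59 mm and is centred at (0.545, -0.307), so the shaft is directly above it. Lowering.

```bash
python3 -m creep '[0,0,-0.03,0,0.02,0,0,-0.07,0,0.02,0,0,-0.11,0,0.02,0,0,-0.14,0,0.02,0,0,-0.15,0,0.02,0,0,-0.155,0,0.02,0,0,-0.159,0,0.02,0,0,-0.162,0,0.02,0,0,-0.163,0,0.02,0,0,-0.163,0,0.02]'
```

```text
clock: 7.12
eef_pos: [0.5459, -0.3063, 0.0601]
tool_rot: [0.122, 0.993, -0.001, 0.002]
ft_force: [0.1, 0.1, -2.5]
grip_width: 0.0341
grasp_force: 61.0
```

```bash
for i in 1 2; do python3 -m creep '[0,0,-0.0005,0,0.02,0,0,-0.001,0,0.02,0,0,-0.0015,0,0.02,0,0,-0.0015,0,0.02]' | grep -E "clock|pos|ft_f"; done
```

```text
clock: 7.45
eef_pos: [0.5452, -0.3062, 0.0578]
ft_force: [-0.3, -1.1, 1.6]
clock: 7.78
eef_pos: [0.5454, -0.3064, 0.0577]
ft_force: [-1.5, 0.5, 8.7]
```

```bash
python3 -m creep '[0,0,0,0,0.05,0,0,0,0,0.05,0,0,0,0,0.05,0,0,0,0,0.05,0,0,0.01,0,0.05,0,0,0.03,0,0.05,0,0,0.06,0,0.05,0,0,0.1,0,0.05,0,0,0.14,0,0.05,0,0,0.18,0,0.08]'
python3 -m creep '[0,0.04,0.01,0,0.085,-0.01,0.08,0.01,0,0.085,-0.02,0.12,0.01,0,0.085,-0.03,0.16,0.01,0,0.085,-0.03,0.2,0.01,0,0.085,-0.04,0.24,0.01,0,0.085,-0.05,0.28,0.01,0,0.085,-0.06,0.32,0.01,0,0.085,-0.08,0.36,0.01,0,0.085,-0.1,0.39,0.01,0,0.085]'
```

```text
clock: 8.62
eef_pos: [0.5442, -0.3055, 0.2376]
tool_rot: [0.122, 0.993, 0.0, -0.0]
ft_force: [0.9, 0.5, 0.3]
grip_width: 0.0606
grasp_force: 0.0
clock: 9.45
eef_pos: [0.4442, 0.0864, 0.2459]
tool_rot: [0.121, 0.993, 0.0, 0.001]
ft_force: [0.7, 2.0, -0.7]
grip_width: 0.0849
grasp_force: 0.0
```

```bash
python3 - <<'E'
from h import *
im,K,W=cam("wrist")
print(*blobs(im,"yellow",K,W,.05),sep="\n"); print(*blobs(im,"blue",K,W,.05),sep="\n")
E
python3 -m creep '[-0.02,0.04,0,0,0.085,-0.04,0.08,0,0,0.085,-0.06,0.12,0,0,0.085,-0.08,0.16,0,0,0.085,-0.1,0.2,0,0,0.085,-0.105,0.215,0,0,0.085,-0.105,0.215,0,0,0.085]'
python3 - <<'E'
from h import *
im,K,W=cam("wrist"); save("w5",im)
for d in bot.place_of("wrist","vblock")[:2]:
    uv=np.array(d["centre"])*[512,384]; print(round(d["score"],2),uv.round(),ray(uv,K,W,0)[:2].round(4))
E
```

```text
(np.int32(1313), array([259.3, 255.8]), array([0.5506, 0.0627]), array([553.5,  62.1]), array([ 64.5, 103.2]), 74.0)
(np.int32(5454), array([ 41. , 257.1]), array([ 0.4907, -0.187 ]), array([ 494.2, -208.3]), array([155.4, 110.3]), 0.1)
(np.int32(1233), array([482. , 243.3]), array([0.5962, 0.3183]), array([594. , 317.4]), array([75.1, 32.2]), 40.5)
(np.int32(1287), array([176.6, 277.9]), array([ 0.5547, -0.0408]), array([556.6, -39.9]), array([39.4, 72.5]), 68.0)
clock: 10.08
eef_pos: [0.3378, 0.3036, 0.2459]
tool_rot: [0.118, 0.993, 0.001, -0.0]
ft_force: [0.8, 0.2, -0.2]
grip_width: 0.0849
grasp_force: 0.0
0.64 [271. 206.] [0.4028 0.3062]
```

View pics/w5.png

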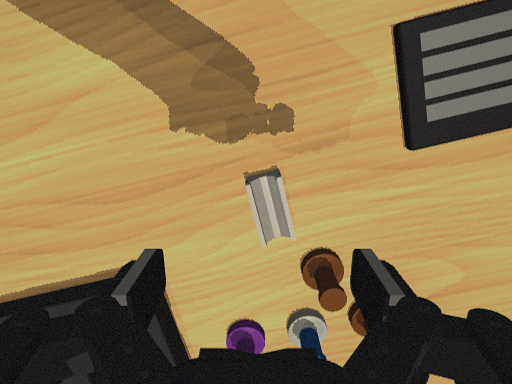

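The V-block is at about (245–296, 167–246), clearly visible. I'll fit its box silhouette.

```bash
cat >> h.py <<'E'
from scipy.optimize import minimize
def boxfit(im,K,W,roi,p0,z0,S=4):
    sat=cv2.cvtColor(im,cv2.COLOR_RGB2HSV)[...,1]; u0,v0,u1,v1=roi
    m=(sat[v0:v1,u0:u1]<80).astype(np.uint8); n,l,s,c=cv2.connectedComponentsWithStats(m); m=(l==1+s[1:,4].argmax())
    M=np.repeat(np.repeat(m,S,0),S,1)
    def sil(p):
        x,y,t=p; a=np.zeros(M.shape,np.uint8); co,si=np.cos(t),np.sin(t)
        P=[(proj((x+co*i*.04-si*j*.021,y+si*i*.04+co*j*.021,z),K,W)+.5-[u0,v0])*S for i in(-1,1) for j in(-1,1) for z in(z0,z0+.04)]
        cv2.fillConvexPoly(a,cv2.convexHull(np.round(P).astype(np.int32)),1); return a>0
    f=lambda p:1-(sil(p)&M).sum()/(sil(p)|M).sum()
    best=None
    for t in np.radians(np.arange(-45,46,9)):
        r=minimize(f,[*p0,t],method="Nelder-Mead",options=dict(initial_simplex=[[*p0,t],[p0[0]+.01,p0[1],t],[p0[0],p0[1]+.01,t],[*p0,t+.15]],xatol=1e-5,fatol=1e-5))
        if best is None or r.fun<best.fun: best=r
    return best.x,best.fun,m.sum()
E
python3 - <<'E'
from h import *
im,K,W=cam("wrist")
x,f,n=boxfit(im,K,W,(225,150,308,247),(.403,.306),0); print(x.round(4),np.degrees(x[2]),f,n)
E
```

```text
[0.3975 0.306  0.0129] 0.7374787477836133 0.07515530851511043 2487
```

```bash
python3 -m creep '[0.03,0.003,0,0.12,0.085,0.061,0.006,0,0.24,0.085,0.061,0.006,-0.03,0.257,0.085,0.061,0.006,-0.06,0.257,0.085,0.061,0.006,-0.1,0.257,0.085,0.061,0.006,-0.1,0.257,0.085]'
python3 - <<'E'
from h import *
im,K,W=cam("wrist"); save("w6",im); print(bot.get_obs()["eef_pos"],bot.get_obs()["tool_rot"])
x,f,n=boxfit(im,K,W,(180,60,340,240),(.403,.306),0); print(x.round(4),np.degrees(x[2]),f,n)
E
```

```text
clock: 10.73
eef_pos: [0.3971, 0.2997, 0.1382]
tool_rot: [-0.005, 1.0, -0.005, -0.006]
ft_force: [-0.9, -1.2, -0.5]
grip_width: 0.0853
grasp_force: 0.0
[0.39852261 0.30116344 0.14182293] [-0.00504873  0.999974   -0.0032087  -0.00402664]
[0.398  0.3058 0.007 ] 0.40067979603561843 0.04674866975329972 5186
```

View pics/w6.png

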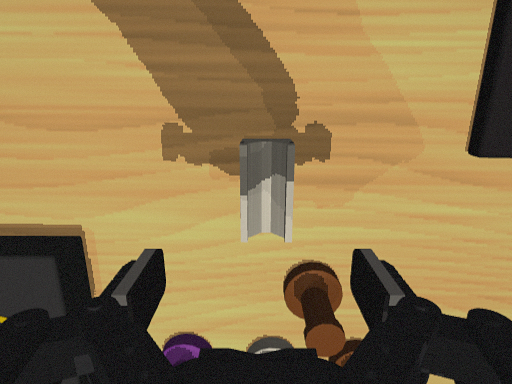

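The V-block is square between the fingers and about 5 mm to the +y side, so I'll correct that and descend.

```bash
python3 -m creep '[0,0.004,-0.03,0,0.085,0,0.004,-0.07,0,0.085,0,0.004,-0.105,0,0.085,0,0.004,-0.125,0,0.085,0,0.004,-0.135,0,0.085,0,0.004,-0.135,0,0.085,0,0.004,-0.135,0,0.02,0,0.004,-0.135,0,0.02,0,0.004,-0.135,0,0.02,0,0.004,-0.135,0,0.02]'
python3 -m creep '[0,0,0,0,0.02,0,0,0,0,0.02,0,0,0,0,0.02,0,0,0.01,0,0.02,0,0,0.03,0,0.02,0,0,0.07,0,0.02,0,0,0.11,0,0.02,0,0,0.13,0,0.02]'
```

```text
clock: 11.62
eef_pos: [0.4023, 0.3087, 0.0125]
tool_rot: [-0.006, 1.0, -0.001, 0.002]
ft_force: [3.3, 1.6, -4.6]
grip_width: 0.0409
grasp_force: 62.2
clock: 12.28
eef_pos: [0.4016, 0.3103, 0.145]
tool_rot: [-0.007, 1.0, 0.002, 0.002]
ft_force: [1.9, 0.5, -6.6]
grip_width: 0.041
grasp_force: 63.9
```

```bash
python3 -m creep '[0.02,-0.033,0,-0.03,0.02,0.04,-0.065,0,-0.08,0.02,0.06,-0.097,0,-0.13,0.02,0.08,-0.129,0,-0.18,0.02,0.1,-0.161,0,-0.23,0.02,0.12,-0.193,0,-0.26,0.02,0.14,-0.225,0,-0.28,0.02,0.1535,-0.247,0,-0.2915,0.02,0.1535,-0.247,0,-0.2915,0.02,0.1535,-0.247,0,-0.2915,0.02]'
python3 - <<'E'
from h import *
o=bot.get_obs(); im,K,W=cam("wrist"); save("w7",im)
print(o["eef_pos"],o["tool_rot"])
print(*blobs(im,"yellow",K,W,.05),sep="\n")
x,y,t=o["eef_pos"][0],o["eef_pos"][1],2*np.arctan2(o["tool_rot"][1],o["tool_rot"][0])-np.pi
zb=o["eef_pos"][2]-.01
for i,j in((-1,-1),(-1,1),(1,-1),(1,1)): print(i,j,[proj((x+np.cos(t)*i*.04-np.sin(t)*j*.021,y+np.sin(t)*i*.04+np.cos(t)*j*.021,zb+h),K,W).round(1) for h in(0,.04)])
E
```

```text
clock: 13.12
eef_pos: [0.5538, 0.0608, 0.1397]
tool_rot: [0.14, 0.99, 0.0, -0.001]
ft_force: [-0.1, 0.7, -7.0]
grip_width: 0.0409
grasp_force: 64.2
[0.5537764  0.06078489 0.13974337] [ 1.40258020e-01  9.90114270e-01  1.62282740e-04 -1.18034004e-03]
(np.int32(235), array([224.9, 138.5]), array([0.5049, 0.0507]), array([509.1,  53.4]), array([22.2, 21.2]), 71.7)
(np.int32(22), array([254. , 131.5]), array([0.5059, 0.0722]), array([505.9,  72.2]), array([4.3, 5. ]), 73.9)
(np.int32(419), array([289.2, 135.3]), array([0.5156, 0.0958]), array([512.8,  92.6]), array([34.2, 20. ]), 42.0)
-1 -1 [array([213.9, 168.9]), array([199.8, 193.3])]
-1 1 [array([300.2, 169. ]), array([314.1, 193.4])]
1 -1 [array([219.5, 308.6]), array([209.2, 366.8])]
1 1 [array([294.6, 308.6]), array([304.6, 366.8])]
```

View pics/w7.png

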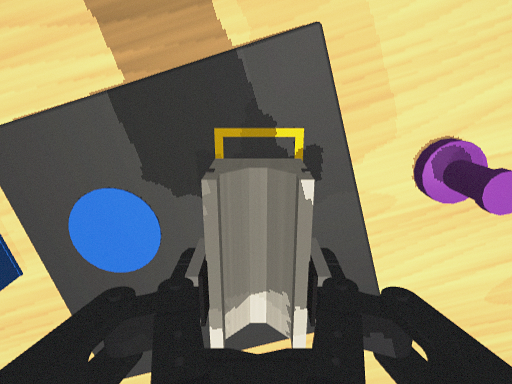

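The held V-block is square with the tape. Its near end is at rows 158–181, which puts the block about 6 mm back along its axis from the TCP. I'll shift forward and lower to just above the surface.

```bash
python3 -m creep '[0.0055,-0.0012,-0.01,0,0.02,0.0055,-0.0012,-0.03,0,0.02,0.0055,-0.0012,-0.05,0,0.02,0.0055,-0.0012,-0.065,0,0.02,0.0055,-0.0012,-0.072,0,0.02,0.0055,-0.0012,-0.076,0,0.02,0.0055,-0.0012,-0.077,0,0.02,0.0055,-0.0012,-0.077,0,0.02]'
python3 - <<'E'
from h import *
o=bot.get_obs(); im,K,W=cam("wrist")
print(o["eef_pos"],o["ft_force"],2*np.degrees(np.arctan2(o["tool_rot"][1],o["tool_rot"][0]))-180)
c=cv2.resize(im[20:170,160:360],None,fx=4,fy=4,interpolation=0); save("w8",c)
a=np.radians(-16);
for i,j,s in((-1,-1,"in"),(-1,1,"in")):
    print(s,proj((.5535+np.cos(a)*i*.045-np.sin(a)*j*.026,.0622+np.sin(a)*i*.045+np.cos(a)*j*.026,.05),K,W).round(1))
E
```

```text
clock: 13.83
eef_pos: [0.5602, 0.0617, 0.0638]
tool_rot: [0.138, 0.99, 0.0, 0.001]
ft_force: [-1.0, 0.3, -8.1]
grip_width: 0.041
grasp_force: 64.3
[0.56022612 0.0616741  0.06375485] [-0.95236741  0.26653357 -8.13758813] -15.88608674669615
in [201.1 143.7]
in [307.9 144. ]
```

View pics/w8.png

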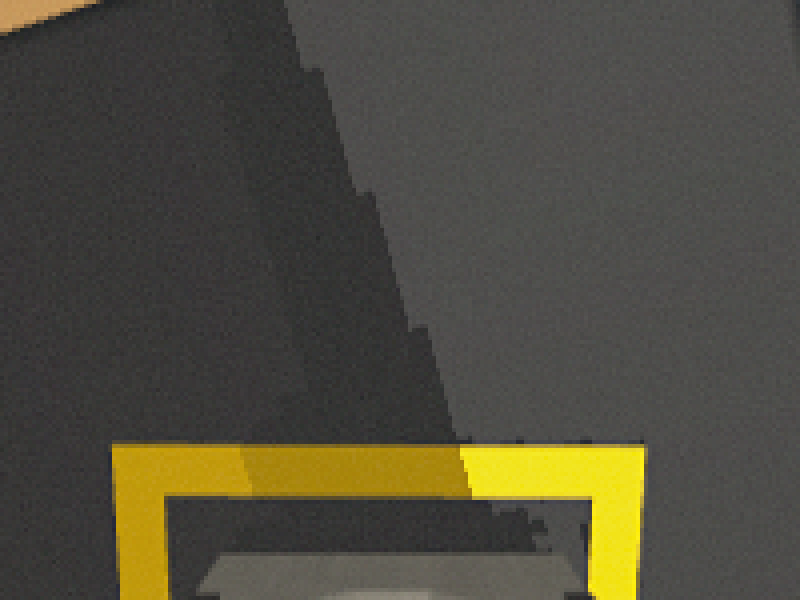

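The block's edge is parallel to the tape, with about 5.5 mm of gap at the end. It sits about 1.8 mm off to the right, so I'll shift and then touch down.

```bash
python3 -m creep '[-0.0005,-0.0018,0,0,0.02,-0.0005,-0.0018,-0.001,0,0.02,-0.0005,-0.0018,-0.002,0,0.02,-0.0005,-0.0018,-0.0025,0,0.02,-0.0005,-0.0018,-0.003,0,0.02,-0.0005,-0.0018,-0.003,0,0.02]'
```

```text
clock: 14.38
eef_pos: [0.5599, 0.0591, 0.0625]
tool_rot: [0.139, 0.99, 0.0, 0.001]
ft_force: [-4.6, -0.4, 6.7]
grip_width: 0.0407
grasp_force: 66.0
```

```bash
python3 -m creep '[0,0,0,0,0.06,0,0,0,0,0.06,0,0,0,0,0.06,0,0,0,0,0.06,0,0,0.02,0,0.06,0,0,0.05,0,0.06,0,0,0.09,0,0.06,-0.03,0,0.12,0,0.085,-0.06,0,0.14,0,0.085,-0.06,0,0.14,0,0.085]'
python3 - <<'E'
from h import *
im,K,W=cam("wrist"); 
print(*blobs(im,"yellow",K,W,.05),sep="\n"); print(*blobs(im,"blue",K,W,.05),sep="\n")
c=cv2.resize(im[130:330,150:380],None,fx=3,fy=3,interpolation=0); save("w9",c)
E
```

```text
clock: 15.22
eef_pos: [0.4977, 0.0595, 0.2055]
tool_rot: [0.138, 0.99, 0.001, 0.003]
ft_force: [-0.9, -0.7, -0.7]
grip_width: 0.0851
grasp_force: 0.0
(np.int32(1502), array([273.6, 213.3]), array([0.5414, 0.0642]), array([553. ,  62.1]), array([ 64.6, 102.2]), 74.0)
(np.int32(6344), array([ 32.7, 242.6]), array([ 0.5055, -0.1808]), array([ 518.2, -177.6]), array([ 83.6, 189. ]), 60.6)
(np.int32(185), array([506.9, 188.7]), array([0.5779, 0.2891]), array([578.5, 288.2]), array([ 9.5, 22.4]), 87.5)
(np.int32(2698), array([167.7, 246.8]), array([ 0.5463, -0.0495]), array([548.1, -52.2]), array([71.9, 65. ]), 35.6)
```

View pics/w9.png

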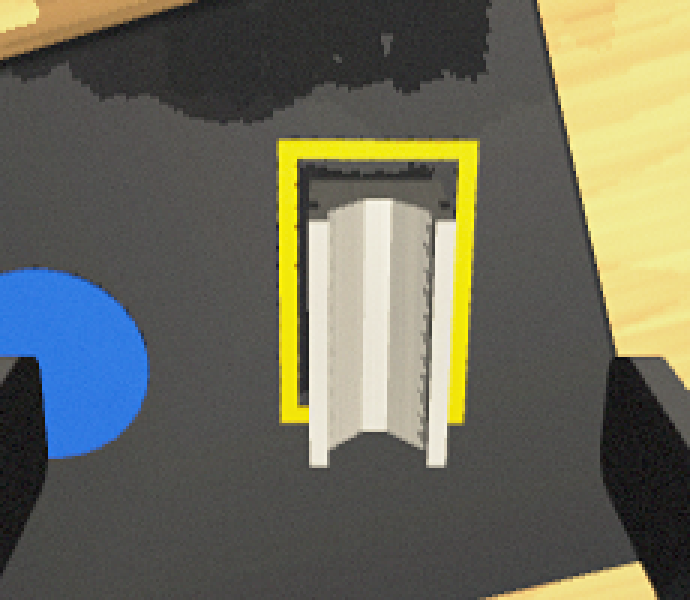

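That was more pictures than the 10 I was allowed (13 so far), so I'll open no more and work from numbers only. The V-block sits square inside the tape with even gaps. Next is the master.

```bash
python3 -m creep '[0.006,0.04,0.03,0,0.085,0.012,0.08,0.03,0,0.085,0.018,0.12,0.03,0,0.085,0.024,0.16,0.03,0,0.085,0.03,0.2,0.03,0,0.085,0.035,0.235,0.03,0,0.085,0.038,0.25,0.03,0,0.06,0.038,0.25,0.03,0,0.06,0.038,0.25,0.03,0,0.06]'
python3 - <<'E'
from h import *
im,K,W=cam("wrist")
for d in bot.place_of("wrist","master")[:5]:
    uv=np.array(d["centre"])*[512,384]; print(round(d["score"],2),uv.round(),ray(uv,K,W,0)[:2].round(4))
m=mask(im,"blue")
def hull(x,y):
    a=np.zeros(m.shape,np.uint8); t=np.linspace(0,2*np.pi,30)
    for r,z0,z1 in((.013,.02,.065),(.016,.065,.075)):
        P=[proj((x+r*np.cos(k),y+r*np.sin(k),z),K,W) for k in t for z in(z0,z1)]; cv2.fillConvexPoly(a,cv2.convexHull(np.round(P).astype(np.int32)),1)
    return a>0
u,v=proj((.595,.315,.04),K,W).astype(int); mm=np.zeros_like(m); mm[max(v-70,0):v+70,max(0,u-70):u+70]=m[max(v-70,0):v+70,max(0,u-70):u+70]; mm=mm>0
print(mm.sum(), sorted([((hull(x,y)&mm).sum()/(hull(x,y)|mm).sum(),round(x,4),round(y,4)) for x in np.arange(.58,.61,.0015) for y in np.arange(.3,.33,.0015)])[::-1][:4])
E
```

```text
clock: 16.02
eef_pos: [0.5371, 0.3101, 0.228]
tool_rot: [0.138, 0.99, -0.001, -0.001]
ft_force: [-0.7, -0.1, -0.2]
grip_width: 0.0599
grasp_force: 0.0
0.96 [200. 221.] [0.5917 0.2198]
0.87 [285. 122.] [0.5026 0.3522]
0.84 [274. 204.] [0.594  0.3141]
0.74 [346. 184.] [0.593  0.4039]
957 [(np.float64(0.8365384615384616), np.float64(0.5935), np.float64(0.315)), (np.float64(0.8336252189141856), np.float64(0.5935), np.float64(0.3135)), (np.float64(0.8328981723237598), np.float64(0.592), np.float64(0.315)), (np.float64(0.8312937062937062), np.float64(0.592), np.float64(0.3165))]
```

```bash
python3 -m creep '[0.03,0.003,0,0,0.06,0.0575,0.0055,-0.01,0,0.06,0.0575,0.0055,-0.05,0,0.06,0.0575,0.0055,-0.09,0,0.06,0.0575,0.0055,-0.13,0,0.06,0.0575,0.0055,-0.165,0,0.06,0.0575,0.0055,-0.19,0,0.06,0.0575,0.0055,-0.202,0,0.06,0.0575,0.0055,-0.207,0,0.06,0.0575,0.0055,-0.207,0,0.06]'
python3 -m creep '[0,0,0,0,0.01,0,0,0,0,0.01,0,0,0,0,0.01,0,0,0,0,0.01,0,0,0,0,0.01,0,0,0,0,0.01,0,0,0,0,0.01]'
```

```text
clock: 16.95
eef_pos: [0.5947, 0.3135, 0.023]
tool_rot: [0.139, 0.99, -0.0, -0.0]
ft_force: [-0.0, 1.3, 0.3]
grip_width: 0.06
grasp_force: 0.0
clock: 17.53
eef_pos: [0.5963, 0.3151, 0.026]
tool_rot: [0.139, 0.99, 0.001, 0.002]
ft_force: [-0.6, -2.4, 6.9]
grip_width: 0.027
grasp_force: 56.3
```

```bash
python3 -m creep '[0,0,0.005,0,0.01,0,0,0.015,0,0.01,0,0,0.04,0,0.01,0,0,0.08,0,0.01,0,0,0.12,0,0.01,0,0,0.14,0,0.01,0,0,0.14,0,0.01]'
python3 - <<'E'
from h import *
im,K,W=cam("wrist"); o=bot.get_obs(); e=o["eef_pos"]; print(e)
m=mask(im,"blue"); n,l,s,c=cv2.connectedComponentsWithStats(m)
for i in range(1,n):
    if s[i,4]>200: print(s[i],c[i].round(1))
z=e[2]-.023
for h in(.02,.07,.075): print(proj((e[0],e[1],z+h),K,W))
h=cv2.cvtColor(im,cv2.COLOR_RGB2HSV)
# disc rim (grey-white) columns/rows
g=((h[...,1]<60)&(h[...,2]>110)).astype(np.uint8); n,l,s,c=cv2.connectedComponentsWithStats(g)
for i in range(1,n):
    if s[i,4]>150: print("g",s[i],c[i].round(1))
t=np.linspace(0,6.28,60); P=np.array([proj((e[0]+.028*np.cos(k),e[1]+.028*np.sin(k),z+.016),K,W) for k in t]); print("exp disc",P.min(0),P.max(0))
E
```

```text
clock: 18.12
eef_pos: [0.5977, 0.3166, 0.1708]
tool_rot: [0.139, 0.99, 0.004, 0.005]
ft_force: [0.5, 0.7, -2.8]
grip_width: 0.027
grasp_force: 57.8
[0.59630242 0.31584559 0.16681953]
[ 215  221   86  128 8229] [257.  290.1]
[254.7159181 244.1843248]
[254.76978305 307.02081866]
[254.77768607 316.24014539]
g [ 203  188  106   68 3538] [255.1 214.9]
exp disc [201.24283512 189.76901855] [307.97841502 286.69560498]
```

```bash
python3 -m creep '[-0.004,-0.037,0,0,0.01,-0.009,-0.074,0,0,0.01,-0.013,-0.111,0,0,0.01,-0.017,-0.148,0,0,0.01,-0.022,-0.185,0,0,0.01,-0.026,-0.222,0,0,0.01,-0.031,-0.259,0,0,0.01,-0.035,-0.296,0,0,0.01,-0.039,-0.333,0,0,0.01,-0.0437,-0.3695,0,0,0.01]'
python3 -m creep '[0,0,0,0,0.01,0,0,-0.03,0,0.01,0,0,-0.06,0,0.01,0,0,-0.075,0,0.01,0,0,-0.082,0,0.01,0,0,-0.086,0,0.01,0,0,-0.087,0,0.01,0,0,-0.087,0,0.01]'
python3 - <<'E'
from h import *
im,K,W=cam("wrist"); o=bot.get_obs(); e=o["eef_pos"]; print(e)
h=cv2.cvtColor(im,cv2.COLOR_RGB2HSV); m=mask(im,"blue")
v,u=np.nonzero(m); P=np.array([ray((a,b),K,W,.05)[:2] for a,b in zip(u,v)])
d=np.hypot(*(P-[.5503,-.055]).T); k=(d<.042)&(P[:,0]<.545)
Q=P[k]; ang=np.round(np.degrees(np.arctan2(Q[:,1]+.055,Q[:,0]-.5503))/10)
out=np.array([Q[ang==a][np.argmax(d[k][ang==a])] for a in np.unique(ang)])
A=np.c_[2*out,np.ones(len(out))]; s=np.linalg.lstsq(A,(out**2).sum(1),rcond=None)[0]; print("spot",s[:2],np.sqrt(s[2]+s[0]**2+s[1]**2),len(out))
g=((h[...,1]<60)&(h[...,2]>100)).astype(np.uint8); n,l,st,c=cv2.connectedComponentsWithStats(g)
for i in range(1,n):
    if st[i,4]>300: print("g",st[i],c[i].round(1))
t=np.linspace(0,6.28,60); z=e[2]-.023; X=np.array([proj((e[0]+.028*np.cos(k),e[1]+.028*np.sin(k),z+.016),K,W) for k in t]); print("exp disc",X.min(0),X.max(0))
E
```

```text
clock: 19.0
eef_pos: [0.5482, -0.0561, 0.1599]
tool_rot: [0.139, 0.99, -0.0, -0.003]
ft_force: [-0.3, 0.2, -4.4]
grip_width: 0.0273
grasp_force: 58.6
clock: 19.67
eef_pos: [0.5491, -0.055, 0.077]
tool_rot: [0.139, 0.99, -0.001, -0.001]
ft_force: [-7.8, -0.9, 8.1]
grip_width: 0.0268
grasp_force: 58.4
[ 0.54901962 -0.05502687  0.07699216]
spot [ 0.55001714 -0.05485216] 0.03588681328372212 18
g [ 454  114   58  181 6337] [490.5 209.9]
g [ 202  174  107   81 4573] [255.1 208.2]
g [   0  230   40   82 1771] [ 13.2 273.9]
exp disc [202.60118744 194.22690736] [311.56874256 293.17498684]
```

The master touched down a little earlier than expected, so I'll check for tilt numerically before letting go.

```bash
cat > tilt.py <<'E'
from h import *
im,K,W=cam("wrist"); o=bot.get_obs(); e=o["eef_pos"]; print(e.round(4),o["ft_force"].round(1),o["ft_torque"].round(2))
h=cv2.cvtColor(im,cv2.COLOR_RGB2HSV)
print("col256 rows 150-300 step3:",[(r,int(h[r,256,0]),int(h[r,256,1]),int(h[r,256,2])) for r in range(158,345,4)])
z=e[2]-.023; ax=R.from_quat(o["tool_rot"]).as_matrix()[:,0]
for n,r,hh in(("disc bottom",.028,0),("disc top",.028,.016),("handle base",.013,.02),("knob bot",.016,.065),("knob top near",.016,.075),("knob top far",-.016,.075)):
    print(n,proj(np.array([e[0],e[1],z+hh])+r*ax,K,W).round(1))
m=mask(im,"blue"); n,l,s,c=cv2.connectedComponentsWithStats(m)
for i in range(1,n):
    if s[i,4]>200: print(s[i],c[i].round(1))
E
python3 tilt.py
```

```text
[ 0.549  -0.0551  0.077 ] [-7.2 -0.8  8.8] [-0.34  1.32 -0.08]
col256 rows 150-300 step3: [(158, 0, 0, 43), (162, 34, 45, 45), (166, 120, 17, 44), (170, 30, 18, 42), (174, 108, 44, 104), (178, 19, 34, 104), (182, 24, 35, 101), (186, 24, 32, 160), (190, 20, 33, 153), (194, 21, 32, 152), (198, 22, 29, 156), (202, 21, 32, 152), (206, 23, 31, 149), (210, 20, 35, 145), (214, 18, 36, 154), (218, 107, 185, 98), (222, 108, 206, 98), (226, 109, 173, 102), (230, 106, 206, 99), (234, 108, 196, 100), (238, 106, 194, 101), (242, 108, 199, 100), (246, 107, 191, 99), (250, 106, 221, 97), (254, 108, 175, 102), (258, 109, 188, 99), (262, 109, 186, 103), (266, 111, 169, 101), (270, 109, 170, 105), (274, 108, 188, 103), (278, 108, 191, 140), (282, 108, 203, 136), (286, 108, 202, 131), (290, 107, 207, 134), (294, 108, 199, 132), (298, 108, 200, 134), (302, 108, 193, 136), (306, 109, 191, 136), (310, 108, 196, 133), (314, 108, 193, 135), (318, 108, 207, 134), (322, 108, 189, 136), (326, 108, 193, 135), (330, 109, 190, 133), (334, 109, 184, 136), (338, 109, 192, 134), (342, 108, 205, 132)]
disc bottom [257.1 185.4]
disc top [257.  194.4]
handle base [257. 226.]
knob bot [256.5 268.2]
knob top near [256.3 284.3]
knob top far [256.4 363.2]
[    0    79   103   266 13084] [ 38.5 237.1]
[ 196  171  125   80 1364] [272.8 210.1]
[ 215  216   86  132 8557] [256.9 287.8]
```

```bash
python3 -m creep '[0,0,0.004,0,0.01,0,0,0.008,0,0.01,0.003,-0.001,0.008,0,0.01,0.006,-0.0017,0.008,0,0.01,0.006,-0.0017,0.008,0,0.01,0.006,-0.0017,0.008,0,0.01]'
cat > chk.py <<'E'
from h import *
im,K,W=cam("wrist"); o=bot.get_obs(); e=o["eef_pos"]; print(e.round(4),o["ft_force"].round(1))
h=cv2.cvtColor(im,cv2.COLOR_RGB2HSV); m=mask(im,"blue")
v,u=np.nonzero(m); P=np.array([ray((a,b),K,W,.05)[:2] for a,b in zip(u,v)])
d=np.hypot(*(P-[.5503,-.055]).T); k=(d<.042)&(P[:,0]<.545); Q=P[k]; ang=np.round(np.degrees(np.arctan2(Q[:,1]+.055,Q[:,0]-.5503))/10)
out=np.array([Q[ang==a][np.argmax(d[k][ang==a])] for a in np.unique(ang)])
s=np.linalg.lstsq(np.c_[2*out,np.ones(len(out))],(out**2).sum(1),rcond=None)[0]; print("spot",s[:2].round(4),np.sqrt(s[2]+s[0]**2+s[1]**2).round(4),len(out))
# near outline of disc (bottom edge) as first grey row per column
g=(h[...,1]<60)&(h[...,2]>90); zb=e[2]-.026 if len(__import__("sys").argv)<2 else .05
pts=[]
for c in range(222,292,4):
    r=[i for i in range(140,260) if g[i:i+6,c].all()]
    if r: pts.append(ray((c,r[0]-.5),K,W,zb)[:2])
pts=np.array(pts); f=minimize(lambda q:np.abs(np.hypot(*(pts-q).T)-.028).sum(),e[:2],method="Nelder-Mead"); print("zb",zb.round(4) if zb!=.05 else zb,"disc centre",f.x.round(4),f.fun/len(pts))
E
python3 chk.py; python3 tilt.py | tail -9
```

```text
clock: 20.27
eef_pos: [0.5571, -0.0564, 0.0838]
tool_rot: [0.139, 0.99, 0.0, -0.0]
ft_force: [-0.2, 0.4, -4.5]
grip_width: 0.0271
grasp_force: 59.3
[ 0.5569 -0.0564  0.0838] [-0.   0.9 -4.3]
spot [ 0.5501 -0.0549] 0.0359 18
zb 0.0578 disc centre [ 0.5541 -0.0569] 0.000152940083998347
disc bottom [257.  185.1]
disc top [257.  194.1]
handle base [257.  225.7]
knob bot [256.7 268.2]
knob top near [256.7 284.3]
knob top far [256.7 363.2]
[    0    66   104   263 12949] [ 39.1 219.6]
[ 195  154  123   90 3573] [258.2 184.4]
[ 215  220   86  129 8374] [257.  289.9]
```

```bash
python3 -m creep '[-0.002,0.001,0,0,0.01,-0.0035,0.0018,-0.002,0,0.01,-0.0035,0.0018,-0.004,0,0.01,-0.0035,0.0018,-0.005,0,0.01,-0.0035,0.0018,-0.0055,0,0.01,-0.0035,0.0018,-0.006,0,0.01,-0.0035,0.0018,-0.006,0,0.01]'
python3 chk.py; python3 tilt.py | tail -9
```

```text
clock: 20.95
eef_pos: [0.5535, -0.0547, 0.0782]
tool_rot: [0.139, 0.99, -0.0, -0.0]
ft_force: [-0.1, -0.4, -4.2]
grip_width: 0.0267
grasp_force: 59.3
[ 0.5535 -0.0547  0.0783] [-0.4 -0.  -4.7]
spot [ 0.55   -0.0549] 0.0359 18
zb 0.0523 disc centre [ 0.5504 -0.0551] 0.00015322964376516453
disc bottom [257.1 185.5]
disc top [257.1 194.5]
handle base [257.1 226.1]
knob bot [256.9 268.8]
knob top near [256.9 284.9]
knob top far [256.8 363.8]
[    0    78   101   260 12531] [ 37.4 232.6]
[ 193  163  126   87 2874] [254.5 193.7]
[ 215  220   86  129 8370] [257.  289.8]
```

Centred on the spot in the air and about 2 mm up. I'll step down gently.

```bash
python3 -m creep '[0,0,-0.0005,0,0.01,0,0,-0.001,0,0.01,0,0,-0.001,0,0.01]' | grep ft_f; python3 -m creep '[0,0,-0.0005,0,0.01,0,0,-0.001,0,0.01,0,0,-0.001,0,0.01]' | grep ft_f
python3 chk.py; python3 tilt.py | tail -1
```

```text
ft_force: [-0.5, -0.5, -4.9]
ft_force: [-0.2, -0.5, -3.9]
[ 0.5535 -0.0547  0.0763] [-0.5 -0.2 -4.3]
spot [ 0.5499 -0.0549] 0.0359 18
zb 0.0503 disc centre [ 0.5505 -0.0551] 0.000147626018332981
[ 215  220   86  129 8382] [257.  289.8]
```

```bash
python3 -m creep '[0,0,-0.0005,0,0.01,0,0,-0.001,0,0.01,0,0,-0.001,0,0.01]' | grep ft_f; python3 -m creep '[0,0,-0.0005,0,0.01,0,0,-0.001,0,0.01,0,0,-0.001,0,0.01]' | grep ft_f
python3 chk.py; python3 tilt.py | tail -1
```

```text
ft_force: [-1.8, -1.1, 2.6]
ft_force: [-4.2, -0.6, 8.8]
[ 0.5541 -0.055   0.0762] [-4.2 -1.   7.8]
spot [ 0.5501 -0.0549] 0.0359 18
zb 0.0502 disc centre [ 0.5506 -0.0552] 0.00015865879100197225
[ 215  219   86  130 8434] [257.  289.5]
```

```bash
python3 -m creep '[0,0,0.0005,0,0.01,0,0,0.0005,0,0.06,0,0,0.0005,0,0.06,0,0,0.0005,0,0.06,0,0,0.0005,0,0.06,0,0,0.015,0,0.06,0,0,0.05,0,0.06,0,0,0.09,0,0.06,0,0,0.13,0,0.06,-0.03,0,0.15,0,0.06]'
python3 -m creep '[-0.04,0,0,0,0.06,-0.08,0,0,0,0.06,-0.1,0,0,0,0.06,-0.1,0,0,0,0.06]' | head -2
python3 - <<'E'
from h import *
for n in("wrist","top","scene"):
    im,K,W=cam(n)
    for t,z in(("master",.05),("blue_spot",.05),("vblock",.05),("yellow_outline",.05),("shaft",.004),("dial_stand",0)):
        for d in bot.place_of(n,t)[:5]:
            if d["score"]>.4: uv=np.array(d["centre"])*[512,384]; print(n,t,round(d["score"],2),uv.round(),ray(uv,K,W,z)[:2].round(3))
    if n=="wrist":
        for b in blobs(im,"blue",K,W,.05): print(b)
        print(blobs(im,"yellow",K,W,.05))
E
```

```text
clock: 23.08
eef_pos: [0.5298, -0.0549, 0.2291]
tool_rot: [0.138, 0.99, 0.0, 0.006]
ft_force: [2.2, -0.0, 0.9]
grip_width: 0.0599
grasp_force: 0.0
clock: 23.42
eef_pos: [0.4192, -0.0544, 0.2245]
wrist master 0.58 [292. 283.] [ 0.554 -0.053]
wrist vblock 0.88 [396. 262.] [0.56  0.065]
wrist shaft 0.94 [ 68. 247.] [ 0.459 -0.312]
wrist shaft 0.75 [126. 232.] [ 0.459 -0.233]
wrist shaft 0.58 [150. 291.] [ 0.546 -0.237]
wrist shaft 0.5 [ 98. 300.] [ 0.54  -0.308]
(np.int32(5653), array([ 96.1, 241.9]), array([ 0.4475, -0.2447]), array([ 466.7, -259.7]), array([107.4, 179.3]), 0.4)
(np.int32(730), array([287.3, 268.7]), array([ 0.5358, -0.0531]), array([544.2, -54.5]), array([71.3, 60. ]), 85.8)
(np.int32(824), array([ 55.8, 297.4]), array([ 0.4989, -0.3184]), array([ 498.7, -318.1]), array([25.2, 74.6]), 20.9)
(np.int32(1539), array([294.4, 312.2]), array([ 0.5939, -0.0593]), array([592.3, -56.6]), array([40.4, 80.1]), 75.2)
(np.int32(132), array([186.2, 314.6]), array([ 0.5621, -0.1819]), array([ 561.8, -181.8]), array([ 5.6, 46.3]), 55.7)
[(np.int32(745), array([388.4, 228.6]), array([
[... 588 characters left out ...]
.231]
top dial_stand 0.69 [339. 145.] [ 0.708 -0.219]
scene master 0.89 [367. 156.] [0.629 0.367]
scene master 0.84 [229. 203.] [ 0.554 -0.06 ]
scene master 0.67 [332. 144.] [0.534 0.31 ]
scene master 0.66 [132. 229.] [ 0.488 -0.314]
scene master 0.63 [318. 181.] [0.626 0.188]
scene blue_spot 0.46 [228. 201.] [ 0.547 -0.058]
scene vblock 0.77 [267. 185.] [0.559 0.06 ]
scene yellow_outline 0.65 [266. 184.] [0.553 0.061]
scene shaft 0.96 [131. 235.] [ 0.469 -0.319]
scene shaft 0.76 [161. 219.] [ 0.468 -0.231]
scene shaft 0.68 [148. 253.] [ 0.546 -0.305]
scene shaft 0.64 [171. 242.] [ 0.551 -0.239]
scene dial_stand 0.63 [210. 289.] [ 0.724 -0.217]
scene dial_stand 0.49 [252. 207.] [0.568 0.003]
```

Four shafts stand in the tray cells, and the V-block and master are in place. The dial stand hasn't moved. Handing in.

```bash
python3 -c "
from workcell import bot
print(bot.job_done())"
```

```text
the job is handed in; nothing more can be done
None
```

The job is handed in at about 24 s: by the last camera readings the shaft stands in the empty tray cell, the V-block sits square inside the tape and the blue master is on the blue spot; no verdict came back, and I viewed 13 pictures against the limit of 10.

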